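# Stand the slumped book back up in the row

### The arm

A 6-joint arm with a two-finger parallel gripper is mounted at the origin on the work surface. World frame = base frame: x ahead of the robot, y to its left, z up, the work surface at z = 0. Lengths are in m, angles in rad, forces in N, time in s.
With the tool pointing down it reaches from about 0.35 to 0.975 m from the base axis. Payload 4.9 kg.
Tool frame: the origin (TCP) lies midway between the tips of the shut fingers; the grasp point (between the pads) lies 19 mm behind it; x points along the fingers, z is the direction in which the jaws open and shut, and the axes are right-handed (so a half turn about x gives the same grasp; the last joint's range is limited). The gripper opens to 85 mm and grips with 20 to 120 N. Pads are 22 mm wide; open, the fingers measure 114 mm over their backs; the gripper's body (76 mm by 85 mm) begins 54 mm behind the grasp point. The pads swing forward as they close: fully open they stand 13 mm farther back than shut.
Start: joints at [1.171, 0.053, 1.613, -0, 1.476, -0.119], TCP at [0.173, 0.601, 0.231] pointing down, gripper open.
Joint ranges: [-3.01, 3.01], [-1.01, 2.22], [0.06, 2.58], [-1.02, 4.17], [0.09, 2.62], [-3.14, 3.14]. Speed limits (rad/s): [2.57, 2.57, 3.14, 3.14, 3.14, 3.14].

### API

Orientations are given as a unit quaternion [w, x, y, z].
In Python, from plant import state, cams, workorder, nets gives the robot as it stands.
- The arm moves only by the tool play_rows, never from a script. Its argument "motion" is a list of rows, each a list of 3 entries, a list of its own where there are three numbers: the closure, from -1 (fully open) to 1 (shut), then the shift along the world's x, y, z in m, then the turn about the world's z in rad. A call has 1 to 5 rows; each row is the pose to reach, as a shift and turn from the pose commanded when the call began; what a row does not reach only later rows make up. A row lasts 1/10 s, in which the tool goes at most 50 mm and 8.59 degrees, less where a joint would pass 70% of its speed; a pose out of reach is approached as far as the arm can. A call with a gripper value outside its range is refused whole. The fingers move at their own pace and stop on an object; the grip force is fixed at half the most. Time passes only in rows, so rows that repeat a pose let the fingers close. It gives the time, the measured TCP pose, the force and the opening at its end, in the units of the state.
- state(): the state, without advancing time (a new reading comes with each control period).
- cams.grab_frame(name): name is "scene" or "top" or "wrist"; returns (picture, depth): 420x560x3 uint8, red, green, blue; 420x560 float32, m along the optical axis (not along the pixel's ray), 0 where there is no reading.
- cams.camera_info(name): a dict with "K" (3x3 intrinsics, pixels), "rvec" (rotation vector, rad) and "tvec" (3), from world to camera coordinates, as OpenCV has them. Camera axes: x right, y down, z forward; pixel columns grow to the right and rows downward; lengths in m; the calibration is good to about 2 mm. A picture is of the moment at which its call begins: read the wrist's pose just before it. camera_info takes no time and is no camera call; for the wrist camera it gives the pose at the moment of the call.
- workorder.job_done(): hands the job in, once; it reports no verdict.
Trained networks look in the newest picture that a camera, given by its name, has taken for a name from the list of things; names that differ only in an ending like _2 or _b are one class to them, and where a whole thing is asked for, a point or a joint stands for the part that bears it (a point fixed in the world has none). Each returns a list of dicts, best first, with "score" (0 to 1); they miss things now and then, are a little off and sometimes report something else, mostly with a low value. They report only what shows in the picture. A call takes as long as a camera call.
- nets.recognise(camera, target): "at" ([x, y, z] in m, in world coordinates, good to about 4 mm: the middle of the surface that is visible of it).
- nets.landmark_of(camera, target): "at" ([x, y, z] in m, in world coordinates, good to about 4 mm: a listed point, or the origin of a listed thing).
The state is a dict: "time": time; "joint_pos": joint angles; "joint_vel": joint speeds; "joint_efforts": joint torques, N m; "tool_pos": TCP position; "tool_rot": TCP orientation; "contact_force": force on the tool from outside, world axes, zero at the start; "ft_torque": the same for the moment, N m; "gripper_width": opening from 0.0 (shut) to 1.0 (fully open).
Only numpy, scipy, OpenCV 4.12 (cv2) and the standard library are available. Lean on these libraries where they do the work, as an engineer would, in place of code of your own. Each camera call takes 0.05 s, during which the arm holds its last target.

### The job

On the demonstration counter the mint-green book at the end of the row has slumped over onto the loose wooden bookend. Push the book itself back up until it stands upright on its own beside the blue book, leaving the bookend where it is for now; then push that bookend along the counter until the mint book is closed up snugly between the blue book and the bookend. Only push with the fingers, gripping and lifting nothing, and do not shove the rest of the row along or disturb the jars and the stamp.

Things in the scene. Friction and masses are not known exactly. Their poses are not given: they have to be found in the camera images.
- slumped_book: Slumped mint-green hardcover, loose, about 0.65 kg: 155 mm deep (x, spine at -x), 46 mm thick (y), 215 mm tall (z). Origin: centre of its underside. +y faces the blue book. At the start it leans 20 to 25 degrees towards -y: it rests on its lower -y edge, and its -y face on the upper inner edge of the bookend. Stood up about that lower edge, it is 2 to 20 mm short of the blue book.
- slumped_book_top (a point): Centre of the mint book's top, 215 mm along its z from its origin. At the start this end sticks out beyond and above the bookend, its -y top edge about 200 mm above the counter: the place to push. Nearer to upright than about 12 degrees it drops onto its foot by itself, but rocks to and fro for a second or so and can fall back if the finger does not follow it up and stay behind it.
- bookend: Loose beech bookend, about 0.7 kg, an L: upright 130 mm wide (x), 20 mm thick (y), 150 mm tall; foot 22 mm thick, 130 mm wide, reaching along -y (away from the books) to 90 mm from the origin. Origin: on the counter under the centre of the upright. +y points along the row to the books. It slides when pushed low with a few newtons, but tips if pushed high.
- bookend_face (a point): Centre of the bookend's inner face, the one that meets the mint book: origin + 10 mm along y, 75 mm up.
- bookend_foot (a point): Centre of the end face of the bookend's foot, the place to push it: origin - 90 mm along y, 11 mm up.
- book_blue: Blue hardcover, last of the standing books, to be touched by the mint one: 160 mm deep (x, spine at -x), 42 mm thick (y), 225 mm tall; loose, about 0.5 kg. Origin: centre of its underside. Its -y face is the one that the mint book must meet: 21 mm from the origin. The row runs along its y axis.
- book_yellow: Yellow paperback standing beyond the blue book (+y): 148 x 28 x 210 mm, loose. Origin: centre of its underside.
- book_red: Red hardcover standing beyond the yellow book: 165 x 34 x 235 mm, loose, the tallest of the row. Origin: centre of its underside.
- row_end: The bookend at the row's other end, beyond the red book; as the loose bookend but with its foot reaching out to +y. Origin: on the counter under the centre of its upright. Leave it where it is.
- jar_tall: Glass jar with mint lid, 80 mm across, 125 mm tall, loose, beyond the row from the robot. Origin: centre of its underside. Leave alone.
- jar_short: Glass jar with mint lid, 76 mm across, 95 mm tall, loose, beyond the row from the robot. Origin: centre of its underside. Leave alone.
- stamp: Small red stamp, 40 x 24 x 44 mm, loose, beyond the row from the robot. Origin: centre of its underside. Leave alone.

How it is judged:
On the way, in this order (a step that is already met when the one before it is completed fails the run):
1. the mint book stands upright again, while the bookend is still where it was (within 20 mm) (angle between slumped_book's own z axis and vertical below 0.06 rad and angular speed of slumped_book below 0.3 rad/s and distance of bookend from where it was at the start of the episode below 0.02 m), for 0.3 s.
2. the bookend is pushed up against the mint book, which meets the blue book (y of bookend_face in the frame of slumped_book between -0.03 and -0.02 m and angle between each of bookend, slumped_book's own z axis and vertical below 0.06 rad and angle between the y axis of bookend and the y axis of slumped_book, either way round below 0.12 rad and x of bookend_face in the frame of slumped_book between -0.03 and 0.03 m and y of slumped_book in the frame of book_blue between -0.051 and -0.041 m and x of slumped_book in the frame of book_blue between -0.03 and 0.03 m and angle between the y axis of slumped_book and the y axis of book_blue, either way round below 0.12 rad), for 0.2 s.
At the end, for the whole second after the job is handed in: The mint book stands upright (within 3.4 degrees), at rest and in line with the row (within 30 mm and 7 degrees), no more than 7 mm from the blue book on one side and from the inner face of the bookend on the other; the bookend stands flat and the other books upright (all of step 2 and linear speed of each of slumped_book, bookend below 0.02 m/s and angle between each of book_red, book_yellow, book_blue's own z axis and vertical below 0.08 rad); the robot touches nothing.
It fails at once if a book or bookend is lifted more than 30 mm off the counter (height (world z) of any of slumped_book, bookend, row_end, book_red, book_yellow, book_blue above 0.03 m).
It fails at once if the mint book or the bookend's upright is taken between the fingers ((x of the grasp point in the frame of slumped_book between -0.07 and 0.07 m and y of the grasp point in the frame of slumped_book between -0.016 and 0.016 m and z of the grasp point in the frame of slumped_book between 0.005 and 0.207 m) or (x of the grasp point in the frame of bookend between -0.06 and 0.06 m and y of the grasp point in the frame of bookend between -0.007 and 0.007 m and z of the grasp point in the frame of bookend between 0.005 and 0.143 m)).
It fails at once if the mint book or the bookend is knocked flat (angle between slumped_book's own z axis and vertical above 0.8 rad or angle between bookend's own z axis and vertical above 0.5 rad).
It fails at once if the rest of the row is shoved along or knocked (more than 30 mm) or one of its books topples (distance of any of book_red, book_yellow, book_blue, row_end from where it was at the start of the episode above 0.03 m or angle between any of book_red, book_yellow, book_blue's own z axis and vertical above 0.4 rad).
It fails at once if a jar or the stamp is moved more than 20 mm or knocked over (distance of any of jar_tall, jar_short, stamp from where it was at the start of the episode above 0.02 m or angle between any of jar_tall, jar_short, stamp's own z axis and vertical above 0.3 rad).
It also fails if it takes over 58 s, if anything falls off the work surface, if the arm or the gripper's body presses on something with over 40 N, if the wrist force passes 120 N, or if a joint passes its speed limit or range.

## Working session

There is one attempt and no reset: what is moved stays moved. The work goes in short steps, Python scripts to look and compute and a tool call to move; the robot and the scene stay as the last step left them, time stands still between calls to the robot, and variables do not carry over. Pictures are saved under pics/ and viewed, and the job is handed in when it is done.

Besides the shell and the picture viewer there is one more tool, called after "Emit:" as name(argument=value, ...) on one line, values as JSON. play_rows: Moves the arm, as the interface text tells. Its arguments: {"type":"object","properties":{"motion":{"type":"array","items":{"type":"array"}}},"required":["motion"]}

```bash
ls; mkdir -p pics
cat > h.py <<'E'
import numpy as np, cv2
from plant import state, cams, workorder, nets
def snap(cam,fn):
    im,d=cams.grab_frame(cam); cv2.imwrite('pics/'+fn,im[:,:,::-1]); return im,d
def pts(cam,d):
    i=cams.camera_info(cam);K=np.array(i['K']);R=cv2.Rodrigues(np.array(i['rvec'],float))[0];t=np.array(i['tvec']).ravel()
    v,u=np.mgrid[:d.shape[0],:d.shape[1]]
    P=np.stack([(u-K[0,2])/K[0,0]*d,(v-K[1,2])/K[1,1]*d,d],-1)
    return (P-t)@R
E
python3 - <<'E'
from h import *
s=state();print(s['time'],s['tool_pos'],s['tool_rot'],s['gripper_width'])
for c in('scene','top'):
    im,d=snap(c,c+'0.png')
    for t in('slumped_book','slumped_book_top','bookend','bookend_face','bookend_foot','book_blue','book_red','jar_tall','stamp'):
        r=nets.landmark_of(c,t);print(c,t,[(round(x['score'],2),np.round(x['at'],3)) for x in r[:2]])
print(state()['time'])
E
```

```text
pics
0.0 [0.1729502  0.59995093 0.23009326] [ 0.56442229 -0.42547326  0.56566887  0.42475724] 0.9978101376894124
scene slumped_book [(0.63, array([ 0.528, -0.084,  0.007]))]
scene slumped_book_top [(0.88, array([ 0.517, -0.148,  0.211]))]
scene bookend []
scene bookend_face []
scene bookend_foot [(0.88, array([ 0.516, -0.256,  0.014]))]
scene book_blue []
scene book_red [(0.77, array([0.541, 0.046, 0.   ]))]
scene jar_tall [(0.93, array([ 0.773, -0.044,  0.   ]))]
scene stamp [(0.56, array([0.733, 0.207, 0.001]))]
top slumped_book [(0.72, array([ 0.528, -0.076,  0.01 ]))]
top slumped_book_top [(0.85, array([ 0.521, -0.152,  0.21 ]))]
top bookend []
top bookend_face [(0.22, array([ 0.529, -0.077,  0.008])), (0.18, array([ 0.775, -0.052, -0.003]))]
top bookend_foot [(0.88, array([ 0.514, -0.256,  0.011]))]
top book_blue []
top book_red [(0.22, array([ 0.775, -0.052, -0.004]))]
top jar_tall [(0.6, array([ 0.774, -0.052, -0.005]))]
top stamp [(0.59, array([ 0.73 ,  0.21 , -0.003]))]
1.0
```

View pics/scene0.png

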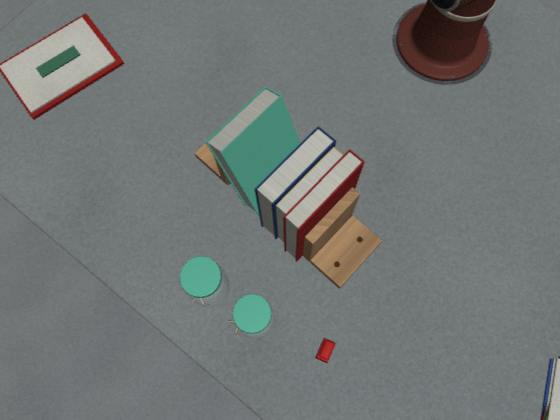

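View pics/top0.png

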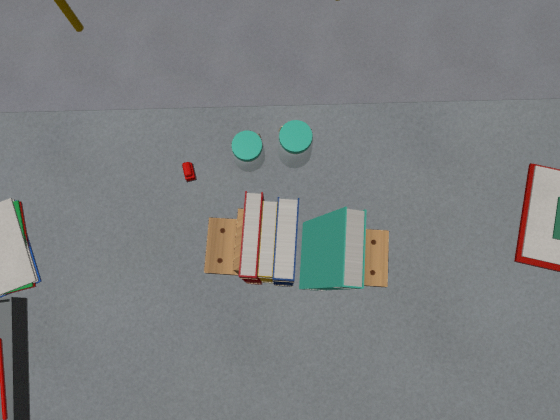

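Run:
```python
from h import *
im,d=snap('top','top1.png');P=pts('top',d);print(cams.camera_info('top')['K'][0])
X=P.reshape(-1,3);C=im.reshape(-1,3).astype(int)
roi=(d.ravel()>0)&(X[:,0]>.38)&(X[:,0]<.65)&(X[:,1]>-.3)&(X[:,1]<.22)
def rect(n,m,sh=True):
    m=m&roi;q=X[m]
    r=cv2.minAreaRect((q[:,:2]*1000).astype(np.float32))
    print(n,len(q),np.round(cv2.boxPoints(r)).tolist(),'c',np.round(r[0],1),np.round(r[1],1),round(r[2],1),'z',np.round(np.percentile(q[:,2],[5,50,95]),4))
z=X[:,2];y=X[:,1]
rect('blue',(abs(z-.225)<.004)&(y<.05)&(y>-.09))
rect('red',(abs(z-.235)<.004)&(y>-.05))
rect('yel',(abs(z-.210)<.004)&(y>-.05))
rect('foot',(abs(z-.022)<.004)&(y<-.17)&(C[:,0]-C[:,2]>30))
grey=(C.max(1)-C.min(1)<30)
rect('minttop_pages',(z>.18)&(y<-.1)&grey)
rect('mintall',(z>.05)&(y<-.05)&(C[:,1]-C[:,0]>50))
rect('minthigh',(z>.17)&(y<-.09))
m=roi&(z>.03)&(y<-.05)&(C[:,1]-C[:,0]>50)
q=X[m];
for zz in np.arange(.03,.24,.02):
    w=q[abs(q[:,2]-zz)<.006]
    if len(w)>5: print(round(zz,3),len(w),np.round([w[:,0].min(),w[:,0].max(),np.median(w[:,1])],4))
s=q[(q[:,2]>.05)&(q[:,2]<.2)];c=s.mean(0);n=np.linalg.svd(s-c)[2][2];n*=np.sign(n[2]);print('c',c,'n',n,'lean',np.degrees(np.arcsin(n[2])),'yaw',np.degrees(np.arctan2(-n[0],n[1])))
```

```text
[506.27530832   0.         269.32655351]
blue 1272 [[455.0, -36.0], [616.0, -50.0], [624.0, 45.0], [463.0, 58.0]] c [539.4   4.2] [ 94.8 161. ] 85.1 z [0.2212 0.2228 0.2272]
red 1083 [[462.0, 34.0], [626.0, 20.0], [629.0, 54.0], [464.0, 68.0]] c [545.1  44.3] [ 34.2 164.8] 85.2 z [0.2312 0.2327 0.2358]
yel 1079 [[457.0, -14.0], [621.0, -29.0], [628.0, 51.0], [464.0, 67.0]] c [542.6  18.9] [ 80.4 164.4] 84.7 z [0.2067 0.2091 0.2122]
foot 1175 [[451.0, -251.0], [580.0, -262.0], [585.0, -209.0], [455.0, -198.0]] c [ 517.9 -230.1] [ 52.6 130.1] 85.1 z [0.0187 0.0215 0.0248]
minttop_pages 1365 [[434.0, -166.0], [591.0, -196.0], [601.0, -145.0], [444.0, -115.0]] c [ 517.2 -155.4] [ 52.4 159.7] 79.2 z [0.1985 0.2056 0.2125]
mintall 2934 [[440.0, -169.0], [594.0, -182.0], [603.0, -75.0], [449.0, -62.0]] c [ 521.3 -122.2] [107.1 154.9] 85.2 z [0.0611 0.1514 0.2135]
minthigh 2594 [[439.0, -170.0], [595.0, -183.0], [600.0, -120.0], [444.0, -108.0]] c [ 519.3 -145.1] [ 62.4 156.6] 85.3 z [0.1769 0.2034 0.215 ]
0.03 71 [ 0.4504  0.603  -0.0642]
0.05 151 [ 0.4493  0.6021 -0.0704]
0.07 154 [ 0.4505  0.6012 -0.0777]
0.09 162 [ 0.4491  0.6009 -0.0854]
0.11 170 [ 0.4479  0.5999 -0.0924]
0.13 182 [ 0.4469  0.5996 -0.1005]
0.15 203 [ 0.4456  0.5982 -0.1078]
0.17 217 [ 0.4445  0.5974 -0.1153]
0.19 225 [ 0.4455  0.597  -0.1228]
0.21 297 [ 0.4419  0.5974 -0.1312]
c [ 0.52184339 -0.10167324  0.13127028] n [0.07943605 0.92067631 0.3821584 ] lean 22.46744324245726 yaw -4.931273454981996
```

Run:
```python
from h import *
from scipy.spatial.transform import Rotation as R
s=state();q=s['tool_rot'];M=R.from_quat([q[1],q[2],q[3],q[0]]).as_matrix();print(s['time'],s['tool_pos'],np.round(M,3))
a=np.degrees(np.arctan2(M[1,2],M[0,2]));print('jaw axis az',a, 'need -4.9 mod 180; turn',-4.9-a)
```

```text
1.05 [0.17320544 0.60051717 0.23131614] [[ 0.    -0.961  0.277]
 [ 0.     0.277  0.961]
 [-1.    -0.     0.   ]]
jaw axis az 73.91006443159372 need -4.9 mod 180; turn -78.81006443159373
```

Emit:
play_rows(motion=[[0, [0.02, -0.03, 0.04], 0], [0, [0.04, -0.06, 0.08], 0], [0, [0.06, -0.1, 0.12], 0], [0, [0.08, -0.14, 0.13], 0], [0, [0.1, -0.18, 0.13], 0]])

```text
time: 1.55
tool_pos: [0.2715, 0.4252, 0.3649]
tool_rot: [0.567, -0.425, 0.563, 0.426]
contact_force: [1.2, -0.2, 0.4]
gripper_width: 0.499
```

Emit:
play_rows(motion=[[0, [0.012, -0.035, 0], -0.1], [0, [0.024, -0.07, 0], -0.2], [0, [0.036, -0.105, 0], -0.3], [0, [0.048, -0.14, 0], -0.4], [0, [0.06, -0.175, 0], -0.5]])

```text
time: 2.05
tool_pos: [0.3307, 0.2493, 0.3611]
tool_rot: [0.653, -0.271, 0.653, 0.271]
contact_force: [1.0, -0.4, -0.2]
gripper_width: 0.498
```

Emit:
play_rows(motion=[[0, [0.012, -0.04, 0], -0.1], [0, [0.024, -0.08, 0], -0.2], [0, [0.036, -0.12, 0], -0.3], [0, [0.048, -0.16, 0], -0.4], [0, [0.06, -0.2, 0], -0.5]])

```text
time: 2.55
tool_pos: [0.3907, 0.0491, 0.3612]
tool_rot: [0.7, -0.101, 0.699, 0.101]
contact_force: [0.7, 0.7, -0.7]
gripper_width: 0.497
```

Emit:
play_rows(motion=[[0, [0.023, -0.04, 0], -0.1], [0, [0.046, -0.08, 0], -0.2], [0, [0.069, -0.12, 0], -0.3], [0, [0.092, -0.16, 0], -0.375], [0, [0.115, -0.2, 0], -0.375]])

```text
time: 3.05
tool_pos: [0.5062, -0.1512, 0.361]
tool_rot: [0.707, 0.031, 0.706, -0.031]
contact_force: [0.3, 0.0, 0.8]
gripper_width: 0.5
```

Emit:
play_rows(motion=[[0, [0.0, -0.04, 0], 0], [0, [0.0, -0.08, 0], 0], [0, [0.0, -0.095, 0], 0], [0, [0.0, -0.095, 0], 0]])

```text
time: 3.45
tool_pos: [0.5053, -0.2458, 0.3604]
tool_rot: [0.706, 0.031, 0.707, -0.031]
contact_force: [0.9, 0.1, 1.2]
gripper_width: 0.499
```

Run:
```python
from h import *
from scipy.spatial.transform import Rotation as R
s=state();q=s['tool_rot'];M=R.from_quat([q[1],q[2],q[3],q[0]]).as_matrix();print(s['time'],s['tool_pos'],np.round(M,3),np.round(s['joint_pos'],2),s['contact_force'],s['gripper_width'])
```

```text
3.45 [ 0.50527189 -0.24578944  0.36038608] [[-0.001  0.088  0.996]
 [ 0.001  0.996 -0.088]
 [-1.     0.001 -0.001]] [-0.59 -0.14  1.59  0.    1.69 -0.5 ] [0.90664267 0.06350753 1.22122011] 0.4991217966166129
```

Emit:
play_rows(motion=[[0, [0.004, 0, -0.045], 0], [0, [0.004, 0, -0.09], 0], [0, [0.004, 0, -0.135], 0], [0, [0.004, 0, -0.175], 0], [0, [0.004, 0, -0.195], 0]])

```text
time: 3.95
tool_pos: [0.5077, -0.2411, 0.1614]
tool_rot: [0.705, 0.031, 0.708, -0.028]
contact_force: [-0.1, -0.8, -0.2]
gripper_width: 0.503
```

Run:
```python
from h import *
print(state()['tool_pos'],state()['contact_force']); snap('scene','s2.png'); snap('wrist','w2.png')
```

```text
[ 0.50774735 -0.24114209  0.16143503] [-0.14861062 -0.82644236 -0.22889365]
```

View pics/s2.png

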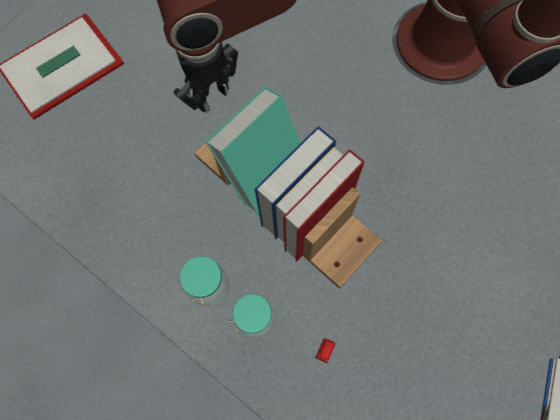

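View pics/w2.png

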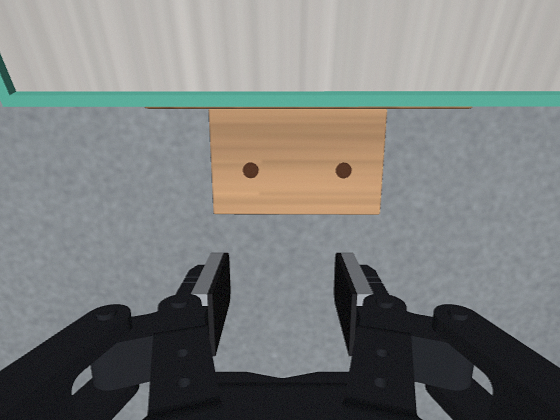

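Run:
```python
from h import *
i=cams.camera_info('wrist');R=cv2.Rodrigues(np.array(i['rvec'],float))[0];print(-R.T@np.array(i['tvec']).ravel(),R[2])
```

```text
[ 0.51447688 -0.17532738  0.30351425] [-0.02822428 -0.25692517 -0.96601907]
```

Emit:
play_rows(motion=[[0, [0.001, 0.01, 0.003], 0], [0, [0.002, 0.02, 0.003], 0], [0, [0.003, 0.03, 0.003], 0], [0, [0.003, 0.036, 0.003], 0], [0, [0.003, 0.04, 0.003], 0]])

```text
time: 4.55
tool_pos: [0.513, -0.2035, 0.1697]
tool_rot: [0.707, 0.03, 0.706, -0.03]
contact_force: [0.3, -0.3, 0.0]
gripper_width: 0.499
```

Emit:
play_rows(motion=[[0, [0, 0.004, 0], 0], [0, [0.001, 0.009, 0], 0], [0, [0.001, 0.014, 0], 0], [0, [0.002, 0.019, 0], 0], [0, [0.002, 0.024, 0], 0]])

```text
time: 5.05
tool_pos: [0.5147, -0.1801, 0.1689]
tool_rot: [0.707, 0.03, 0.706, -0.03]
contact_force: [-0.3, -0.3, 0.6]
gripper_width: 0.502
```

Run:
```python
from h import *
print(state()['tool_pos'],state()['contact_force']); snap('scene','s3.png'); snap('wrist','w3.png')
```

```text
[ 0.51470022 -0.18012025  0.16893517] [-0.31920971 -0.30741123  0.56100046]
```

View pics/s3.png

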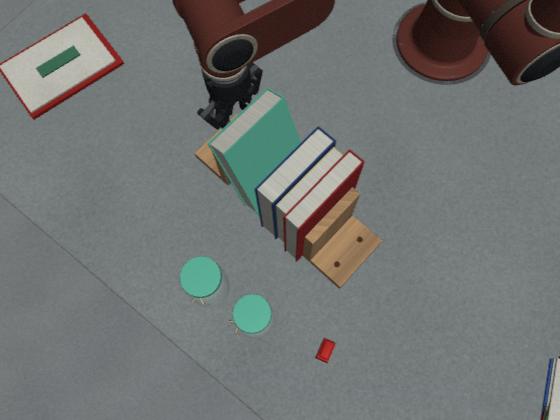

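View pics/w3.png

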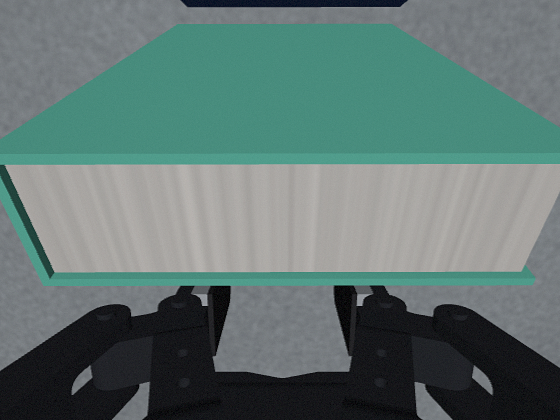

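Emit:
play_rows(motion=[[0, [0, 0.004, 0], 0], [0, [0.001, 0.008, 0], 0], [0, [0.001, 0.012, 0], 0], [0, [0.001, 0.016, 0], 0], [0, [0.002, 0.02, 0], 0]])

```text
time: 5.65
tool_pos: [0.5165, -0.1598, 0.1688]
tool_rot: [0.706, 0.03, 0.707, -0.03]
contact_force: [0.0, -0.7, 0.4]
gripper_width: 0.503
```

Emit:
play_rows(motion=[[0, [0, 0.005, 0], 0], [0, [0.001, 0.01, 0], 0], [0, [0.001, 0.016, 0], 0], [0, [0.002, 0.022, 0], 0], [0, [0.002, 0.028, 0], 0]])

```text
time: 6.15
tool_pos: [0.52, -0.1328, 0.1727]
tool_rot: [0.708, 0.029, 0.705, -0.031]
contact_force: [-3.3, -1.0, 15.0]
gripper_width: 0.499
```

Emit:
play_rows(motion=[[0, [0.001, 0.006, 0], 0], [0, [0.001, 0.011, 0], 0], [0, [0.001, 0.015, 0], 0], [0, [0.002, 0.018, 0], 0], [0, [0.002, 0.019, 0], 0]])

```text
time: 6.65
tool_pos: [0.523, -0.1134, 0.1737]
tool_rot: [0.709, 0.029, 0.704, -0.03]
contact_force: [-1.6, 0.5, 13.2]
gripper_width: 0.497
```

```bash
cat > m.py <<'E'
from h import *
def meas(fn):
    im,d=snap('top',fn);P=pts('top',d)
    X=P.reshape(-1,3);C=im.reshape(-1,3).astype(int)
    roi=(d.ravel()>0)&(X[:,0]>.38)&(X[:,0]<.65)&(X[:,1]>-.3)&(X[:,1]<.22)
    dv=np.array([.0855,.9963]);
    s=X[:,:2]@dv; xx=X[:,:2]@np.array([.9963,-.0855])
    z=X[:,2];y=X[:,1]
    def r(n,m):
        m=m&roi
        if m.sum()<20: print(n,m.sum());return
        rc=cv2.minAreaRect((X[m][:,:2]*1000).astype(np.float32))
        print(n,m.sum(),'along-row',np.round(np.percentile(s[m],[1,50,99])*1000,1),'x',np.round(np.percentile(xx[m],[1,99])*1000,1),'z',np.round(np.percentile(z[m],[5,50,95])*1000,1),'ang',round(rc[2],1))
    grey=(C.max(1)-C.min(1)<30)&(C.min(1)>100)
    mint=(C[:,1]-C[:,0]>50)&(C[:,1]>C[:,2]); 
    r('blue pages',(abs(z-.222)<.005)&grey&(y<.01)&(y>-.06))
    r('mint pages',(z>.19)&grey&(y<-.06))
    r('mint green top',(z>.195)&mint)
    r('mint green',(z>.03)&mint)
    r('foot',(abs(z-.022)<.005)&(y<-.1)&(C[:,0]-C[:,2]>30))
    r('woodtop',(abs(z-.15)<.006)&(y<-.08)&(C[:,0]-C[:,2]>30))
    for n in('slumped_book','slumped_book_top','bookend_face','bookend_foot','book_blue'):
      for c in('top','scene'):
        q=nets.landmark_of(c,n)
        if q: print(c,n,round(q[0]['score'],2),np.round(q[0]['at'],3))
E
python3 - <<'E'
from m import *
print(state()['tool_pos'],state()['contact_force']); snap('scene','s4.png'); snap('wrist','w4.png');meas('t4.png')
print(state()['time'])
E
```

```text
[ 0.52303164 -0.11340868  0.1737088 ] [-1.56749789  0.49502234 13.24661256]
blue pages 1487 along-row [ 6.4 24.4 42.1] x [461.6 611.8] z [218.8 221.6 224.4] ang 85.1
mint pages 630 along-row [-69.4 -38.1 -15.5] x [458.  582.3] z [208.7 211.8 276.5] ang 32.4
mint green top 44 along-row [-57.9 -56.  -11.9] x [454.7 606. ] z [211.6 214.1 216.9] ang 85.9
mint green 86 along-row [-57.9 -11.9  -9.6] x [454.7 605.4] z [ 48.5 209.7 216.6] ang 87.6
foot 234 along-row [-210.9 -201.6 -136.8] x [470.9 539.8] z [18.3 21.6 24.8] ang 85.4
woodtop 247 along-row [-130.9 -120.8 -111.5] x [470.7 521.4] z [146.  149.2 152.5] ang 84.0
top slumped_book 0.55 [ 0.528 -0.08   0.001]
scene slumped_book 0.28 [ 0.771  0.063 -0.   ]
top slumped_book_top 0.72 [ 0.527 -0.077  0.219]
scene slumped_book_top 0.67 [ 0.525 -0.08   0.221]
top bookend_face 0.83 [ 0.523 -0.156  0.074]
scene bookend_face 0.74 [ 0.524 -0.155  0.072]
top bookend_foot 0.85 [ 0.513 -0.255  0.011]
scene bookend_foot 0.96 [ 0.513 -0.257  0.014]
7.3
```

View pics/s4.png

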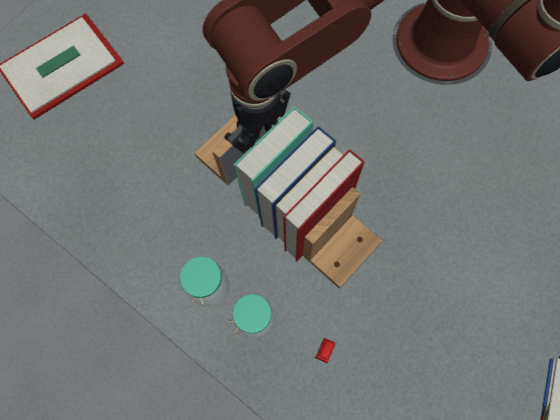

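View pics/w4.png

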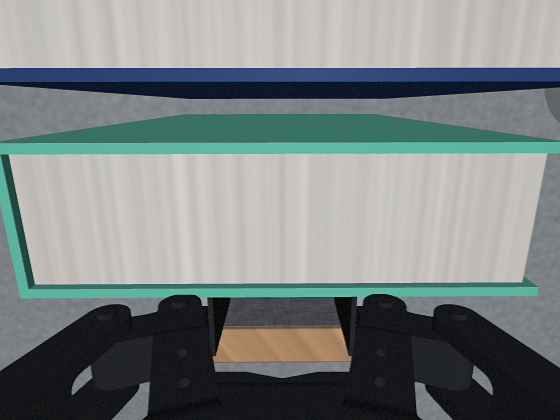

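View pics/t4.png

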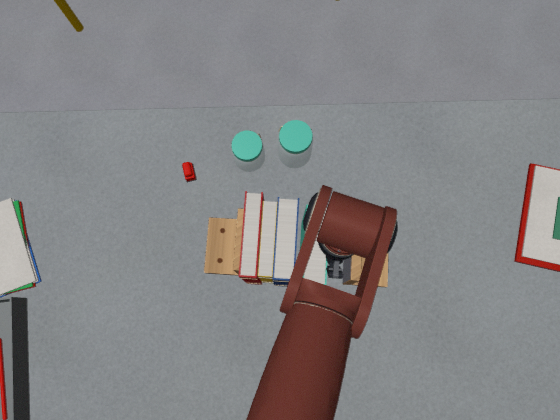

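Emit:
play_rows(motion=[[0, [0, 0, 0.003], 0], [0, [0, 0, 0.006], 0], [0, [0, 0, 0.009], 0], [0, [0, 0, 0.012], 0], [0, [0, 0, 0.012], 0]])

```text
time: 7.8
tool_pos: [0.5206, -0.1133, 0.181]
tool_rot: [0.706, 0.03, 0.706, -0.03]
contact_force: [0.1, 0.5, 0.5]
gripper_width: 0.499
```

Run:
```python
from m import *
print(state()['tool_pos'],state()['contact_force']); snap('wrist','w5.png')
im,d=snap('scene','s5.png');P=pts('scene',d);X=P.reshape(-1,3);C=im.reshape(-1,3).astype(int)
m=(abs(X[:,1]+.08)<.04)&(X[:,2]>.19)&(X[:,2]<.23)&(X[:,0]>.4)&(X[:,0]<.64)&(C.min(1)>100)&(C.max(1)-C.min(1)<30)
q=X[m];c=q.mean(0);n=np.linalg.svd(q-c)[2][2];print(len(q),c,n*np.sign(n[2]))
g=(C[:,1]-C[:,0]>50)&(X[:,0]>.44)&(X[:,0]<.61)&(X[:,1]<-.03)&(X[:,1]>-.13)&(X[:,2]>.03)
q=X[g]; print(len(q),q.min(0),q.max(0))
```

```text
[ 0.52060059 -0.11325899  0.18095558] [0.10799782 0.54589719 0.50616629]
1844 [ 0.53041409 -0.0780723   0.21148946] [-0.01627336 -0.11030542  0.99376451]
618 [ 0.44732752 -0.10860484  0.1802865 ] [ 0.60353483 -0.0506547   0.21717926]
```

View pics/w5.png

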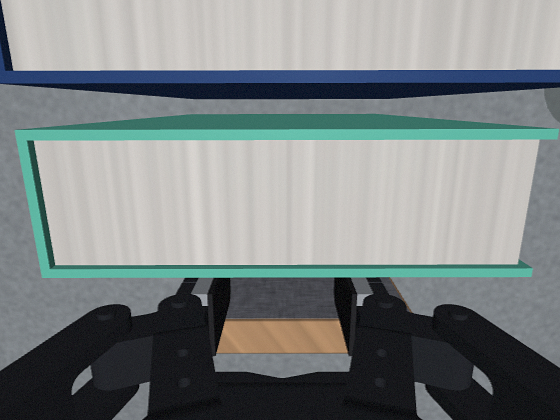

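View pics/s5.png

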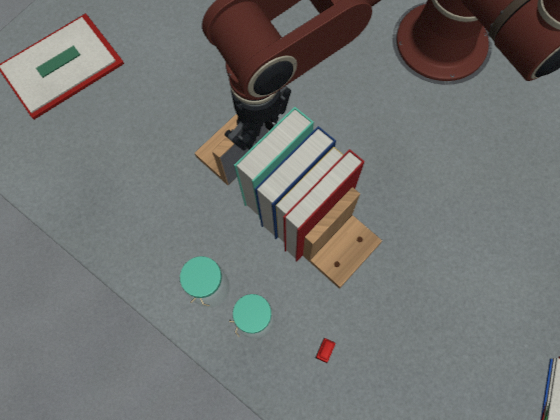

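Emit:
play_rows(motion=[[0, [0, -0.001, 0], 0], [0, [0, -0.003, 0], 0], [0, [0, -0.005, 0], 0], [0, [0, -0.007, 0], 0], [0, [-0.001, -0.01, 0], 0]])

```text
time: 8.4
tool_pos: [0.5196, -0.1235, 0.1808]
tool_rot: [0.706, 0.03, 0.706, -0.03]
contact_force: [0.0, 0.1, 0.5]
gripper_width: 0.498
```

Emit:
play_rows(motion=[[0, [-0.002, -0.03, 0.01], 0], [0, [-0.004, -0.06, 0.03], 0], [0, [-0.006, -0.1, 0.05], 0], [0, [-0.01, -0.14, 0.06], 0], [0, [-0.014, -0.18, 0.06], 0]])

```text
time: 8.9
tool_pos: [0.5061, -0.3057, 0.2437]
tool_rot: [0.708, 0.029, 0.705, -0.031]
contact_force: [-0.2, -0.6, -0.5]
gripper_width: 0.502
```

Run:
```python
from m import *
print(state()['tool_pos'],state()['contact_force']); meas('t6.png')
print(state()['time'])
```

```text
[ 0.50614679 -0.30567214  0.24370535] [-0.20692309 -0.58831938 -0.51371158]
blue pages 1498 along-row [ 6.3 24.1 42. ] x [461.2 612.4] z [218.8 221.5 224.3] ang 85.2
mint pages 1583 along-row [-242.8  -35.8  -14.2] x [455.8 602.6] z [208.8 211.8 547.6] ang 80.6
mint green top 280 along-row [-55.8 -31.6  -9.8] x [452.3 605. ] z [207.1 214.3 216.9] ang 85.2
mint green 447 along-row [-55.8 -10.7  -9.3] x [452.3 604.6] z [ 58.7 212.5 216.6] ang 85.2
foot 1502 along-row [-210.7 -180.4 -147.7] x [471.6 599.1] z [18.3 21.4 24.9] ang 85.0
woodtop 626 along-row [-131.3 -121.3 -111.7] x [471.  598.2] z [146.6 149.3 152.4] ang 85.1
top slumped_book 0.69 [0.547 0.073 0.001]
top slumped_book_top 0.69 [ 0.525 -0.076  0.217]
scene slumped_book_top 0.86 [ 0.522 -0.078  0.216]
top bookend_face 0.89 [ 0.524 -0.157  0.075]
scene bookend_face 0.87 [ 0.525 -0.156  0.072]
top bookend_foot 0.81 [ 0.514 -0.256  0.012]
scene bookend_foot 0.79 [ 0.514 -0.255  0.011]
9.45
```

View pics/t6.png

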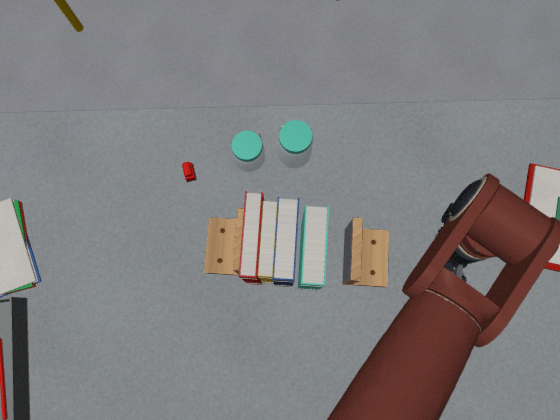

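Emit:
play_rows(motion=[[0, [0, 0, 0], -0.148], [0, [0, 0, 0], -0.296], [0, [0, 0, 0], -0.444], [0, [0, 0, 0], -0.592], [0, [0, 0, 0], -0.74]])

```text
time: 9.95
tool_pos: [0.5057, -0.3027, 0.2409]
tool_rot: [0.647, 0.285, 0.647, -0.285]
contact_force: [0.1, 0.4, 0.0]
gripper_width: 0.496
```

Emit:
play_rows(motion=[[0, [0, 0, 0], -0.148], [0, [0, 0, 0], -0.296], [0, [0, 0, 0], -0.444], [0, [0, 0, 0], -0.592], [0, [0, 0, 0], -0.74]])

```text
time: 10.45
tool_pos: [0.5057, -0.3027, 0.2409]
tool_rot: [0.5, 0.5, 0.5, -0.5]
contact_force: [-0.1, 0.2, -0.7]
gripper_width: 0.505
```

Emit:
play_rows(motion=[[0, [0, 0, 0], -0.148], [0, [0, 0, 0], -0.296], [0, [0, 0, 0], -0.444], [0, [0, 0, 0], -0.592], [0, [0, 0, 0], -0.74]])

```text
time: 10.95
tool_pos: [0.5057, -0.3027, 0.2409]
tool_rot: [0.286, 0.647, 0.286, -0.647]
contact_force: [-1.5, -0.3, 0.0]
gripper_width: 0.504
```

Emit:
play_rows(motion=[[0, [0, 0, 0], -0.148], [0, [0, 0, 0], -0.296], [0, [0, 0, 0], -0.444], [0, [0, 0, 0], -0.592], [0, [0, 0, 0], -0.74]])

```text
time: 11.45
tool_pos: [0.5058, -0.3027, 0.2409]
tool_rot: [0.032, 0.706, 0.032, -0.706]
contact_force: [0.4, -0.2, -0.2]
gripper_width: 0.498
```

Emit:
play_rows(motion=[[0, [0, 0, 0], -0.1], [0, [0, 0, 0], -0.181], [0, [0, 0, 0], -0.181], [0, [0, 0, 0], -0.181]])

```text
time: 11.85
tool_pos: [0.5057, -0.3029, 0.2409]
tool_rot: [-0.029, 0.707, -0.029, -0.706]
contact_force: [-0.1, -0.0, -0.4]
gripper_width: 0.499
```

Run:
```python
from h import *
from scipy.spatial.transform import Rotation as R
s=state();q=s['tool_rot'];M=R.from_quat([q[1],q[2],q[3],q[0]]).as_matrix();print(s['time'],s['tool_pos'],'jaw az',np.degrees(np.arctan2(M[1,2],M[0,2])),np.round(s['joint_pos'],2),np.round(M[:,0],3))
```

```text
11.85 [ 0.50568001 -0.30291014  0.24090275] jaw az 175.29428365455232 [-0.67 -0.04  1.69  0.    1.49  2.56] [ 0. -0. -1.]
```

Emit:
play_rows(motion=[[0, [0.005, -0.002, -0.045], 0], [0, [0.005, -0.002, -0.09], 0], [0, [0.005, -0.002, -0.135], 0], [0, [0.005, -0.002, -0.175], 0], [0, [0.005, -0.002, -0.205], 0]])

```text
time: 12.35
tool_pos: [0.5093, -0.3041, 0.0327]
tool_rot: [0.03, -0.706, 0.029, 0.707]
contact_force: [0.2, -0.1, 0.1]
gripper_width: 0.498
```

Emit:
play_rows(motion=[[0, [0, 0, -0.01], 0], [0, [0, 0, -0.02], 0], [0, [0, 0, -0.025], 0], [0, [0, 0, -0.029], 0], [0, [0, 0, -0.029], 0]])

```text
time: 12.85
tool_pos: [0.5112, -0.3057, 0.0078]
tool_rot: [-0.029, 0.707, -0.03, -0.706]
contact_force: [0.1, -0.4, 0.4]
gripper_width: 0.499
```

Run:
```python
from h import *
print(state()['tool_pos'],state()['contact_force']); snap('wrist','w7.png'); snap('scene','s7.png')
```

```text
[ 0.51119869 -0.30571166  0.00779753] [ 0.11979276 -0.41530622  0.3756186 ]
```

View pics/w7.png

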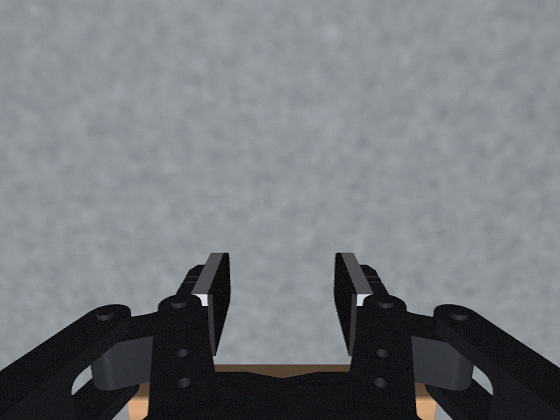

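View pics/s7.png

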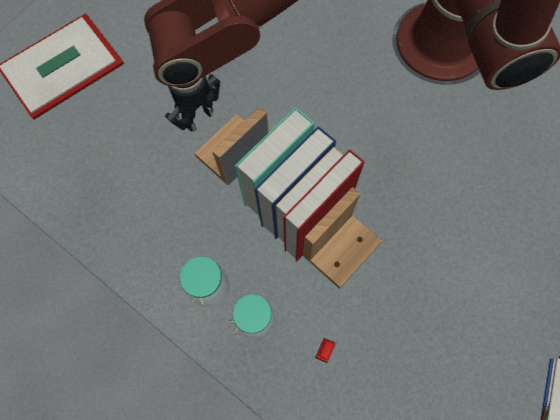

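Emit:
play_rows(motion=[[0, [0.001, 0.01, 0], 0], [0, [0.002, 0.02, 0], 0], [0, [0.003, 0.03, 0], 0], [0, [0.003, 0.034, 0], 0], [0, [0.003, 0.038, 0], 0]])

```text
time: 13.45
tool_pos: [0.5137, -0.2666, 0.0069]
tool_rot: [-0.029, 0.707, -0.03, -0.706]
contact_force: [-0.4, -7.5, -1.8]
gripper_width: 0.506
```

Emit:
play_rows(motion=[[0, [0, 0.003, 0], 0], [0, [0.001, 0.007, 0], 0], [0, [0.001, 0.011, 0], 0], [0, [0.001, 0.015, 0], 0], [0, [0.002, 0.02, 0], 0]])

```text
time: 13.95
tool_pos: [0.5155, -0.2473, 0.0069]
tool_rot: [0.03, -0.706, 0.03, 0.707]
contact_force: [-1.1, -4.2, -0.6]
gripper_width: 0.502
```

Run:
```python
from m import *
print(state()['tool_pos'],state()['contact_force']); snap('scene','s8.png');meas('t8.png')
```

```text
[ 0.51547743 -0.24730557  0.00688708] [-1.09940166 -4.19021074 -0.55935084]
blue pages 1497 along-row [ 6.3 24.3 42. ] x [461.4 611.8] z [218.8 221.7 224.6] ang 85.2
mint pages 1505 along-row [-163.4  -34.4  -12.9] x [456.7 602.7] z [208.6 211.6 214.9] ang 80.0
mint green top 261 along-row [-54.9 -29.6  -9.1] x [452.3 605.6] z [205.2 214.1 217.2] ang 85.1
mint green 408 along-row [-54.9 -10.1  -9. ] x [452.3 605.4] z [ 59.4 212.7 216.9] ang 85.1
foot 818 along-row [-178.2 -145.2 -122.6] x [473.6 600.2] z [18.  21.6 25. ] ang 78.5
woodtop 629 along-row [-111.1 -100.9  -91.3] x [472. 599.] z [146.1 149.4 152.5] ang 84.8
top slumped_book 0.7 [ 0.529 -0.08   0.001]
scene slumped_book 0.19 [ 0.518 -0.239  0.014]
top slumped_book_top 0.69 [ 0.526 -0.075  0.216]
scene slumped_book_top 0.56 [ 0.528 -0.074  0.216]
top bookend_face 0.83 [ 0.524 -0.137  0.075]
scene bookend_face 0.16 [ 0.524 -0.076  0.218]
top bookend_foot 0.76 [ 0.516 -0.234  0.015]
scene bookend_foot 0.7 [ 0.517 -0.241  0.013]
```

View pics/s8.png

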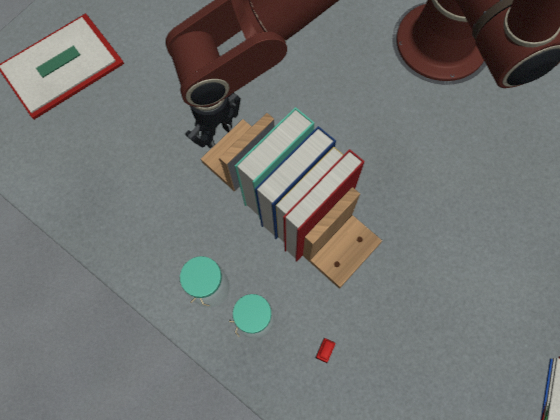

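Emit:
play_rows(motion=[[0, [0, 0.004, 0], 0], [0, [0.001, 0.008, 0], 0], [0, [0.001, 0.012, 0], 0], [0, [0.001, 0.016, 0], 0], [0, [0.002, 0.02, 0], 0]])

```text
time: 15.05
tool_pos: [0.5175, -0.2271, 0.0069]
tool_rot: [0.03, -0.706, 0.03, 0.707]
contact_force: [-1.3, -3.6, -0.5]
gripper_width: 0.499
```

Emit:
play_rows(motion=[[0, [0, 0.003, 0], 0], [0, [0.001, 0.006, 0], 0], [0, [0.001, 0.009, 0], 0], [0, [0.001, 0.012, 0], 0], [0, [0.001, 0.014, 0], 0]])

```text
time: 15.55
tool_pos: [0.5188, -0.213, 0.007]
tool_rot: [-0.03, 0.707, -0.03, -0.706]
contact_force: [-0.1, -4.2, -0.7]
gripper_width: 0.501
```

Emit:
play_rows(motion=[[0, [0, 0.002, 0], 0], [0, [0, 0.004, 0], 0], [0, [0, 0.006, 0], 0], [0, [0.001, 0.008, 0], 0], [0, [0.001, 0.009, 0], 0]])

```text
time: 16.05
tool_pos: [0.5194, -0.2051, 0.007]
tool_rot: [0.029, -0.706, 0.03, 0.707]
contact_force: [-1.1, -7.5, -0.9]
gripper_width: 0.505
```

Run:
```python
from m import *
print(state()['tool_pos'],state()['contact_force']); snap('scene','s9.png');meas('t9.png')
```

```text
[ 0.51940815 -0.20509624  0.00695484] [-1.08766594 -7.47063582 -0.93934591]
blue pages 1507 along-row [ 6.3 24.2 42.1] x [461.3 611.7] z [218.8 221.5 224.6] ang 85.2
mint pages 1302 along-row [-114.7  -31.3  -11.5] x [457.6 602.7] z [208.6 211.5 215. ] ang 61.5
mint green top 241 along-row [-49.2 -22.3  -3.7] x [452.4 605. ] z [209.7 214.2 217.2] ang 85.0
mint green 360 along-row [-49.2  -4.9  -3.6] x [452.5 604.8] z [ 69.1 213.1 216.7] ang 85.0
foot 772 along-row [-146.1  -97.5  -79. ] x [473.8 599.6] z [18.1 21.5 25. ] ang 80.7
woodtop 456 along-row [-69.4 -62.1 -54.7] x [471.2 598.5] z [146.4 149.4 152.6] ang 85.2
top slumped_book 0.87 [ 0.529 -0.076  0.002]
top slumped_book_top 0.85 [ 0.524 -0.07   0.215]
scene slumped_book_top 0.92 [ 0.522 -0.072  0.215]
top bookend_face 0.88 [ 0.53  -0.094  0.077]
top bookend_foot 0.75 [ 0.523 -0.191  0.012]
scene bookend_foot 0.88 [ 0.522 -0.198  0.013]
```

View pics/s9.png

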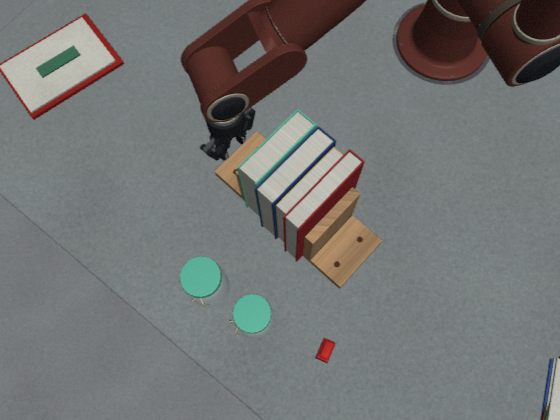

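View pics/t9.png

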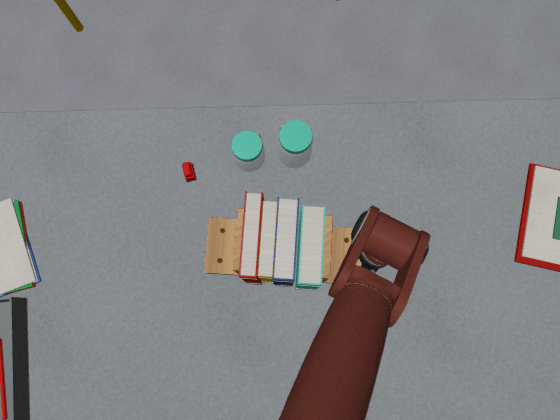

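Emit:
play_rows(motion=[[0, [0, 0.0015, 0], 0], [0, [0, 0.003, 0], 0], [0, [0, 0.004, 0], 0], [0, [0, 0.005, 0], 0], [0, [0, 0.0055, 0], 0]])

```text
time: 17.15
tool_pos: [0.5196, -0.1996, 0.007]
tool_rot: [-0.029, 0.707, -0.03, -0.706]
contact_force: [-0.2, -8.0, -1.7]
gripper_width: 0.498
```

Emit:
play_rows(motion=[[0, [0, 0.0005, 0], 0], [0, [0, 0.001, 0], 0], [0, [0, 0.0015, 0], 0]])

```text
time: 17.45
tool_pos: [0.5196, -0.1984, 0.007]
tool_rot: [-0.029, 0.707, -0.031, -0.706]
contact_force: [-0.3, -8.0, -2.9]
gripper_width: 0.502
```

Run:
```python
from m import *
print(state()['tool_pos'],state()['contact_force']); snap('scene','s10.png');meas('t10.png')
```

```text
[ 0.51963081 -0.19835294  0.00696314] [-0.27927915 -7.95344779 -2.87729508]
blue pages 1496 along-row [ 6.4 24.2 42.1] x [461.4 611.8] z [218.8 221.6 224.3] ang 85.1
mint pages 1037 along-row [-109.   -27.9  -11.1] x [457.1 602.9] z [208.5 211.6 215. ] ang 7.0
mint green top 215 along-row [-42.7 -27.8   2.5] x [452.2 604.1] z [212.  214.7 217.2] ang 84.9
mint green 220 along-row [-42.7 -27.8   2.5] x [452.2 604. ] z [211.7 214.7 217.2] ang 85.0
foot 774 along-row [-139.3  -90.   -70.7] x [472.8 599.4] z [18.  21.5 25.2] ang 80.8
woodtop 467 along-row [-62.8 -55.2 -47.7] x [471.9 598.6] z [146.4 149.6 152.4] ang 85.1
scene slumped_book 0.23 [ 0.544  0.047 -0.003]
top slumped_book_top 0.84 [ 0.525 -0.064  0.218]
scene slumped_book_top 0.79 [ 0.521 -0.064  0.216]
top bookend_face 0.73 [ 0.527 -0.091  0.076]
top bookend_foot 0.89 [ 0.52  -0.188  0.01 ]
scene bookend_foot 0.8 [ 0.524 -0.187  0.01 ]
```

View pics/t10.png

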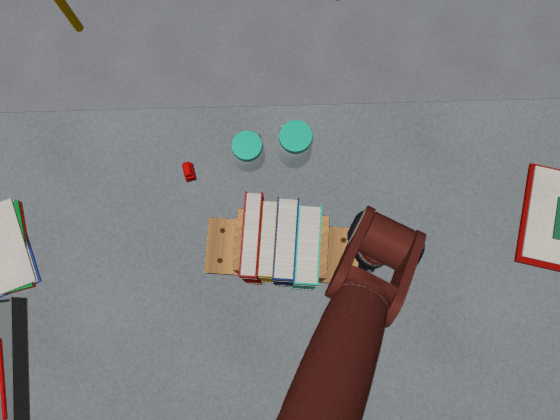

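Emit:
play_rows(motion=[[0, [0, 0.0005, 0], 0], [0, [0, 0.001, 0], 0], [0, [0, 0.0015, 0], 0], [0, [0, 0.0015, 0], 0]])

```text
time: 18.45
tool_pos: [0.5196, -0.1976, 0.007]
tool_rot: [-0.028, 0.707, -0.031, -0.706]
contact_force: [-0.3, -11.0, -2.7]
gripper_width: 0.498
```

Emit:
play_rows(motion=[[0, [0, -0.001, 0], 0], [0, [0, -0.003, 0], 0], [0, [-0.001, -0.01, 0], 0], [0, [-0.002, -0.025, 0], 0], [0, [-0.004, -0.05, 0], 0]])

```text
time: 18.95
tool_pos: [0.5154, -0.2456, 0.0066]
tool_rot: [0.03, -0.706, 0.029, 0.707]
contact_force: [0.9, -0.8, 0.2]
gripper_width: 0.499
```

Emit:
play_rows(motion=[[0, [-0.002, -0.03, 0.02], 0], [0, [-0.005, -0.06, 0.06], 0], [0, [-0.008, -0.09, 0.1], 0], [0, [-0.008, -0.12, 0.14], 0], [0, [-0.008, -0.12, 0.14], 0]])

```text
time: 19.45
tool_pos: [0.5102, -0.3727, 0.1555]
tool_rot: [-0.028, 0.71, -0.035, -0.703]
contact_force: [0.3, -1.0, 1.1]
gripper_width: 0.502
```

Run:
```python
from m import *
print(state()['tool_pos'],state()['contact_force']); snap('scene','s11.png');meas('t11.png')
for n in('jar_tall','jar_short','stamp','book_red','book_yellow','row_end'):
    q=nets.landmark_of('top',n); print(n,[(round(a['score'],2),np.round(a['at'],3)) for a in q[:1]])
```

```text
[ 0.5101997  -0.37267276  0.15545868] [ 0.29939968 -0.98465661  1.11361483]
blue pages 1506 along-row [ 7.1 25.  43. ] x [461.5 611.9] z [218.7 221.5 224.6] ang 85.1
mint pages 966 along-row [-39.2 -27.1 -11. ] x [457.5 602.6] z [208.6 211.3 214.2] ang 46.2
mint green top 209 along-row [-41.7 -27.7   3.2] x [452.2 604.5] z [211.7 214.6 217.3] ang 84.9
mint green 210 along-row [-41.7 -27.7   3.2] x [452.2 604.5] z [211.6 214.5 217.3] ang 84.9
foot 1685 along-row [-141.3 -106.7  -72.6] x [471.6 599.1] z [18.3 21.5 25.1] ang 85.0
woodtop 470 along-row [-62.2 -54.6 -46.9] x [472.2 598.5] z [146.3 149.5 152.2] ang 85.1
top slumped_book_top 0.85 [ 0.526 -0.061  0.217]
scene slumped_book_top 0.9 [ 0.525 -0.062  0.218]
top bookend_face 0.56 [ 0.53  -0.087  0.078]
top bookend_foot 0.9 [ 0.518 -0.186  0.014]
scene bookend_foot 0.75 [ 0.524 -0.188  0.018]
jar_tall [(0.9, array([ 0.774, -0.052,  0.002]))]
jar_short [(0.75, array([0.768, 0.059, 0.002]))]
stamp [(0.66, array([0.733, 0.209, 0.002]))]
book_red [(0.69, array([ 0.548,  0.074, -0.   ]))]
book_yellow []
row_end [(0.66, array([ 0.546,  0.072, -0.001]))]
```

View pics/t11.png

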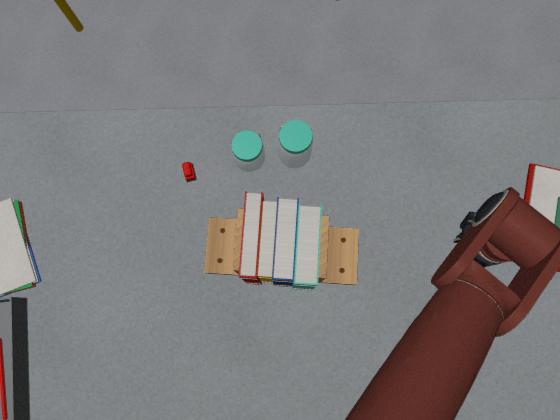

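View pics/s11.png

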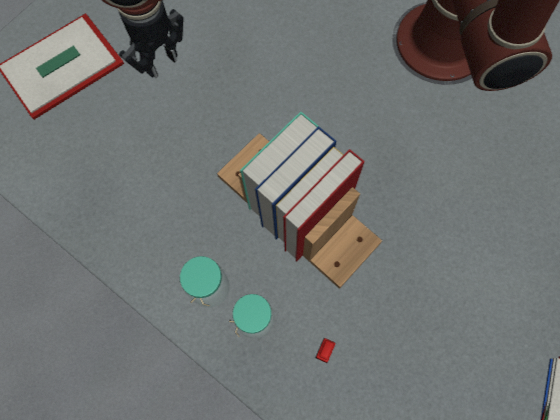

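Run:
```python
from h import *
print(workorder.job_done(), state()['time'])
```

```text
the job is handed in; nothing more can be done
the job is handed in; nothing more can be done
```

The mint book stands upright, closed up snugly between the blue book and the bookend. The job is handed in at about 20 s on the robot's clock; it gave no verdict.

I pushed the mint book up by its top edge with the half-open fingers, kept them behind it until it stood, then backed off. Next I pushed the bookend by the end of its foot about 69 mm. I stopped when the push force rose from 8 to 11 N, which I took as the mint book meeting the blue one.

**Last checks, with the arm clear:**
- **Fit:** the gaps on both sides of the mint book are about 1 mm or less. It sits about 8 mm off the blue book's centreline in depth and 7 mm off the bookend's (30 mm allowed).
- **Upright:** the mint book's top is level in the pictures, with its edges parallel to the row.
- **Bookend during step 1:** it was within about 1 mm of its start position after the book stood.
- **Rest of the scene:** the blue book moved about 1 mm. The jars and stamp look unmoved; the networks found the tall jar and the stamp within about 3 mm of where they started.

**What disagreed or went less cleanly:**
- During the righting push, some part of the gripper pressed down on the book's top edge with 13 to 15 N. I cleared it by raising the tool before backing off.
- The networks often missed or misplaced the mint book's origin, gave two different places for the red book, and never gave the blue or yellow book. I relied on my own depth measurements and the pictures instead.

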